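# Show the rear lens of a bayonet objective to the inspection camera

### The job

Take the taller of the two microscope objectives out of its bayonet holder: turn it anticlockwise (seen from above), about a sixth of a turn, until it comes to its stop, then lift it straight out. Carry it to the inspection camera and finish while holding it still in the air there: the end that was down in the holder must face the camera's lens squarely, centred on it and 60 mm away from it. Do not touch the camera or its stand, and leave the shorter objective and everything else on the table where it is.

Things in the scene. Friction and masses are not known exactly. Their poses are not given: they have to be found in the camera images.
- objective_centre (a point): Centre (half-way up, on the axis) of the taller objective: aluminium barrel 34 mm in diameter, 84 mm long, 0.2 to 0.35 kg, upright, 30 mm above its holder's top. Own z: from the rear (mount) end to the front lens. Over the holder stand 60 mm of straight round barrel and a 12 mm nose tapering to 22 mm; the lower 12 mm, with two lugs, is hidden. Own x: line of the lugs, white tick at +x. Any grasp yaw will do.
- objective_rear (a point): Centre of the rear (mount) end face of the taller objective, the face to be shown to the camera, 42 mm below its centre along its own z; same axes.
- holder_mouth (a point): Centre of the top face of the taller one's holder: fixed square aluminium block 70 mm wide on a 90 mm base, top 30 mm over the table, z up. Own x: line of the two slots. At the start the objective's x is 0.8 to 1.15 rad clockwise (from above) of this x; turned anticlockwise it meets a firm stop within 0.1 rad past agreement and there lifts out, clear after 12 mm. 1 mm of play, light friction.
- camera_lens (a point): Centre of the front glass of the inspection camera's lens (34 mm black ring on a black head 42 mm square, 95 mm long, on a post behind it, away from the robot). Own z: line of sight, out of the lens, up at 35 degrees from vertical, leaning to the robot. The rear face belongs 60 mm out along this z, the objective's z in the same direction, gripper on the far, upper side; its spin does not matter.
- camera_height (a joint): Height setting of the camera's carriage on its post, 0 to 0.06 m; set stiffly at a different height each time, not to be changed.
- camera_stand: Stand of the camera: base plate 90 mm square and 12 mm high, post 28 mm square and 190 mm high at 60 mm along its own x, which points away from the robot. With camera it reaches 80 mm towards -x.
- short_objective_centre (a point): Centre (half-way up) of the shorter objective, 30 mm in diameter and 52 mm long, in a second holder of the same kind. Leave it alone. The two holders change places from time to time.
- lens_cap: black plastic lens cap, a disc 42 mm across and 12 mm high; origin at the centre of its underside. Leave it alone.
- filter_ring: dark steel-framed glass filter 50 mm across and 8 mm high; origin at the centre of its underside. Leave it alone.
- bottle: white plastic bottle 50 mm across and 110 mm high; origin at the centre of its underside. Leave it alone.
- jar: amber jar with black cap, 56 mm across and 50 mm high; origin at the centre of its underside. Leave it alone.
- screwdriver: screwdriver 160 mm long, lying along its own x. Leave it alone.
- tweezers: steel tweezers 110 mm long, 8 mm high, lying along their own x. Leave it alone.
- mirror_mount: small mirror on an upright black plate, 50 mm wide and 60 mm high; origin at the centre of its underside. Leave it alone.
Not all that is in view belongs to the job. What is shaped like the camera_stand but pink is not meant. Leave any red look-alike of the part that bears holder_mouth alone.

How it is judged:
On the way, in this order (a step that is already met when the one before it is completed fails the run):
1. the objective is turned to its unlocked stop, still seated in the holder (angle between the x axis of objective_centre and the x axis of holder_mouth, either way round below 0.25 rad and distance between objective_rear and holder_mouth below 0.016 m), for 0.05 s.
2. the objective is lifted clear of the holder (z of objective_rear in the frame of holder_mouth above 0.03 m and contact force between objective and the fingers above 1 N), for 0.1 s.
At the end, for the whole second after the job is handed in: The objective is held in the air by the fingers, at rest (below 20 mm/s), its rear end face 60 mm +-15 mm in front of the camera's lens and within 12 mm of its line of sight in each cross direction, the rear end towards the lens and the axis within 0.19 rad (11 degrees) of the line of sight (x of objective_rear in the frame of camera_lens between -0.012 and 0.012 m and y of objective_rear in the frame of camera_lens between -0.012 and 0.012 m and z of objective_rear in the frame of camera_lens between 0.045 and 0.075 m and z of objective_centre in the frame of camera_lens above 0.08 m and angle between the z axis of objective_centre and the z axis of camera_lens, either way round below 0.19 rad and height (world z) of objective_rear above 0.12 m and contact force between objective and the fingers above 2 N and linear speed of objective below 0.02 m/s and angular speed of objective below 0.15 rad/s); the arm keeps its last pose, push and grip.
It fails at once if the camera or its stand is touched (contact force between camera_stand and anything else above 0.5 N).
It fails at once if the camera's height is changed (distance of camera_lens from where it was at the start of the episode above 0.006 m).
It fails at once if the shorter objective is disturbed (distance of short_objective_centre from where it was at the start of the episode above 0.008 m).
It fails at once if something else on the table is moved (distance of any of lens_cap, filter_ring, bottle, jar, screwdriver, tweezers, mirror_mount from where it was at the start of the episode above 0.025 m).
It also fails if it takes over 45 s, if anything falls off the work surface, if the arm or the gripper's body presses on something with over 40 N, if the wrist force passes 120 N, or if a joint passes its speed limit or range.

### The arm

A 6-joint arm with a two-finger parallel gripper is mounted at the origin on the work surface. World frame = base frame: x ahead of the robot, y to its left, z up, the work surface at z = 0. Lengths are in m, angles in rad, forces in N, time in s.
With the tool pointing down it reaches from about 0.25 to 0.725 m from the base axis. Payload 4 kg.
Tool frame: the origin (TCP) lies where the fingers leave the gripper's body, on its centre line; the fingertips stand 73 mm ahead of it and the grasp point (between the pads) lies 54 mm ahead of it (bot.tips_ahead is the z of the fingertips in the tool frame, in m); z points along the fingers, y is the direction in which the jaws open and shut (so a half turn about z gives the same grasp; the last joint's range is limited). The gripper opens to 85 mm and grips with 20 to 120 N. Pads are 22 mm wide; open, the fingers measure 114 mm over their backs; the gripper's body (76 mm by 85 mm) begins 54 mm behind the grasp point. The pads swing forward as they close: fully open they stand 13 mm farther back than shut.
Start: joints at [-1.156, 0.241, 0.005, 1.335, 0, 1.571], TCP at [0.202, -0.458, 0.304] pointing down, gripper open.
Joint ranges: [-2.72, 2.72], [-1.05, 1.87], [-1.09, 1.28], [-1.99, 2.15], [-1.42, 1.44], [-3.14, 3.14]. Speed limits (rad/s): [2.79, 2.79, 3.14, 3.14, 3.14, 3.14].

### API

Orientations are given as a unit quaternion [x, y, z, w].
In Python, from workcell import readout, camera, get_calibration, order, bot gives the robot as it stands.
- The arm moves only by the tool send_rows, never from a script. Its argument "moves" is a list of rows, each a list of 3 entries, a list of its own where there are three numbers: the shift along the tool's x, y, z in mm, then the turn, a rotation vector about the tool's x, y, z in rad, then the finger opening in mm, from 0 to 85.4. In form: [[[dx, dy, dz], [ax, ay, az], grip], ...]. A call has 1 to 12 rows; each row is the pose to reach, as a shift and turn from the pose measured when the call began, along the tool's axes at that moment; what a row does not reach only later rows make up. A row lasts 1/12 s, in which the tool goes at most 41.7 mm and 7.16 degrees, less where a joint would pass 70% of its speed; a pose out of reach is approached as far as the arm can. A call with a gripper value outside its range is refused whole. The fingers move at their own pace and stop on an object; the grip force is fixed at half the most. Time passes only in rows, so rows that repeat a pose let the fingers close. It gives the time, the measured TCP pose, the force and the opening at its end, in the units of the state.
- readout.get_obs(): the state, without advancing time (a new reading comes with each control period).
- camera(name): name is "side" or "top"; returns the picture (480x640x3 uint8, red, green, blue); there is no depth.
- get_calibration(name): a dict with "fx", "fy", "cx", "cy" (pixels), "R" (3x3) and "t" (3): a world point X has camera coordinates R X + t. Camera axes: x right, y down, z forward; pixel columns grow to the right and rows downward; lengths in m; the calibration is good to about 2 mm. A picture is of the moment at which its call begins. get_calibration takes no time and is no camera call.
- order.job_done(): hands the job in, once; it reports no verdict.
The state is a dict: "clock": time; "joint_pos": joint angles; "joint_vel": joint speeds; "tau": joint torques, N m; "eef_pos": TCP position; "tool_rot": TCP orientation; "ft_force": force on the tool from outside, world axes, zero at the start; "ft_torque": the same for the moment, N m; "grip_width": finger opening in m.
Only numpy, scipy, OpenCV 4.12 (cv2) and the standard library are available. Lean on these libraries where they do the work, as an engineer would, in place of code of your own. Each camera call takes 0.05 s, during which the arm holds its last target. There are 200 camera calls.

## Working session

There is one attempt and no reset: what is moved stays moved. The work goes in short steps, Python scripts to look and compute and a tool call to move; the robot and the scene stay as the last step left them, time stands still between calls to the robot, and variables do not carry over. Pictures are saved under pics/ and viewed, about 8 in all and at most 12, crops included, and the job is handed in when it is done.

Besides the shell and the picture viewer there is one more tool, called after "Request:" as a command line: name --argument value ..., lists and objects as JSON in quotes. send_rows: Moves the arm, as the interface text tells. Its arguments: {"type":"object","properties":{"moves":{"type":"array","items":{"type":"array"}}},"required":["moves"]}

```bash
mkdir -p pics; ls; python3 - <<'E'
from workcell import readout,camera,get_calibration
import cv2,numpy as np
for n in("top","side"):
    im=camera(n);cv2.imwrite(f"pics/{n}0.png",im[:,:,::-1]);c=get_calibration(n)
    print(n,c["fx"],c["cx"],c["cy"],np.round(c["R"],3).tolist(),np.round(c["t"],3).tolist())
print(readout.get_obs())
E
```

```text
pics
top 544.4615231338986 323.8227510233516 239.984030426814 [[-0.003, -1.0, 0.015], [-0.996, 0.002, -0.093], [0.093, -0.015, -0.996]] [-0.013, 0.531, 1.168]
side 572.1648883063533 325.7771495243262 244.1268991021806 [[-0.909, -0.415, 0.026], [-0.225, 0.438, -0.87], [0.35, -0.797, -0.492]] [0.469, 0.201, 1.24]
{'clock': 0.1, 'joint_pos': array([-1.15601291e+00,  2.41356406e-01,  3.82055830e-03,  1.33521980e+00,
       -2.91723129e-05,  1.57081545e+00]), 'joint_vel': array([-0.00079479, -0.0012642 ,  0.00399543, -0.00018672, -0.00120167,
       -0.00058   ]), 'tau': array([ 1.19066804e-04, -3.73138905e+01,  2.53009790e+01,  1.08532820e-02,
        1.60773852e-04,  6.99251856e-06]), 'eef_pos': array([ 0.20130815, -0.45719224,  0.30307783]), 'tool_rot': array([ 9.78572807e-01,  2.05898764e-01, -2.16002894e-04, -9.55662369e-04]), 'ft_force': array([-0.56858246, -0.64460283,  0.33359088]), 'ft_torque': array([ 0.01549346, -0.01496491,  0.0087481 ]), 'grip_width': 0.08557938836114615}
```

View pics/top0.png

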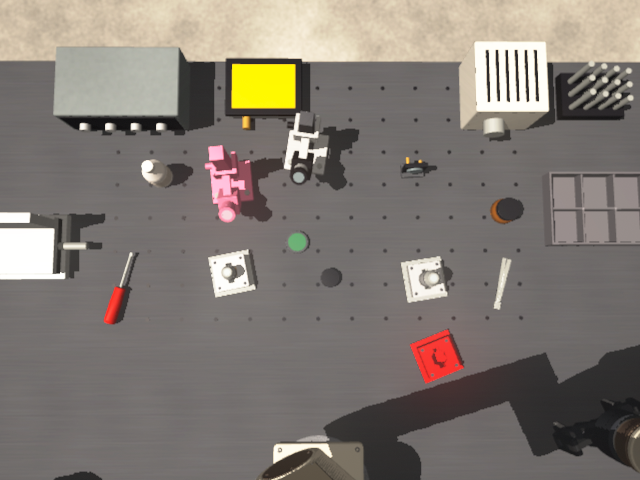

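View pics/side0.png

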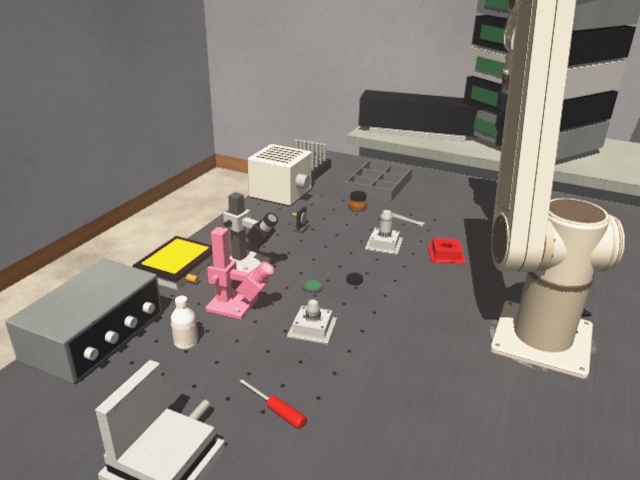

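The top view shows the tall objective in the right holder, about (430,278), and the short one at (230,272). The real camera is at about (300,160), with a pink decoy at (228,185). In the side view the tall one is at (386,225) and the camera head at (262,224). Next I'll view enlarged crops of these.

```bash
python3 - <<'E'
import cv2,numpy as np
t=cv2.imread("pics/top0.png");s=cv2.imread("pics/side0.png")
def c(im,x,y,w=66,h=50,k=6):
    o=cv2.resize(im[y:y+h,x:x+w],None,fx=k,fy=k,interpolation=cv2.INTER_CUBIC)
    for i in range(0,w,10):
        cv2.putText(o,str(x+i),(i*k,8),0,.3,(0,255,255),1); cv2.line(o,(i*k,10),(i*k,14),(0,255,255),1)
    for i in range(0,h,10): cv2.putText(o,str(y+i),(0,i*k+4),0,.3,(0,255,255),1)
    return o
a=np.hstack([c(t,395,250),c(s,355,203)]);b=np.hstack([c(t,274,142-32,66,82,6)[0:492],c(s,220,185,66,82,6)])
cv2.imwrite("pics/c1.png",a);cv2.imwrite("pics/c2.png",b);print(a.shape,b.shape)
E
```

```text
(300, 792, 3) (492, 792, 3)
```

View pics/c1.png

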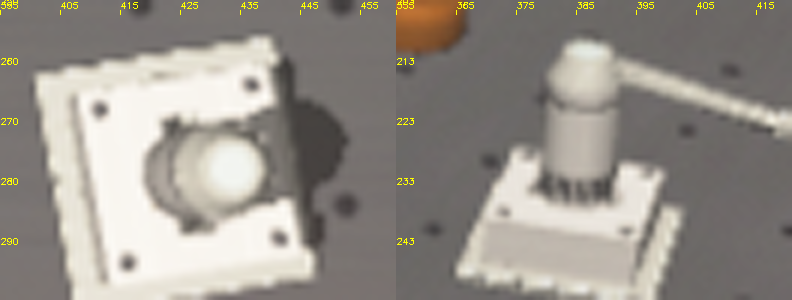

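View pics/c2.png

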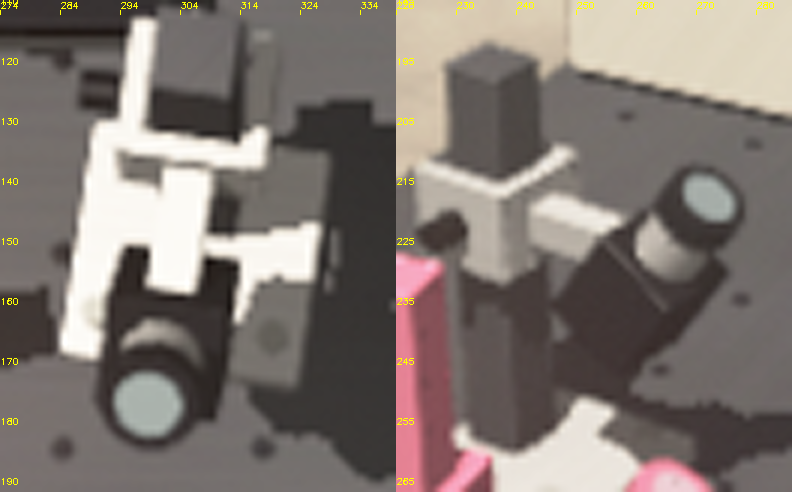

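Tall objective nose tip: top view (434.3,277.7), side view (386.9,210.4). Lens glass: top (298.4,177.1), side (271.9,217.4). The four holder screws are visible in the top view.

```bash
cat > h.py <<'E'
import numpy as np
from workcell import get_calibration
C={n:get_calibration(n) for n in("top","side")}
def ray(n,p):
    c=C[n];R=np.array(c["R"]);t=np.array(c["t"])
    d=R.T@np.array([(p[0]-c["cx"])/c["fx"],(p[1]-c["cy"])/c["fy"],1]);return -R.T@t,d/np.linalg.norm(d)
def plane(n,p,z):
    o,d=ray(n,p);return o+d*(z-o[2])/d[2]
def tri(a,b):
    o,d=ray("top",a);q,e=ray("side",b)
    s=np.linalg.lstsq(np.c_[d,-e],q-o,rcond=None)[0]
    A=o+d*s[0];B=q+e*s[1];return (A+B)/2,np.linalg.norm(A-B)
def cr(x,y,x0,y0): return (x/6-.42+x0,y/6-.42+y0)
E
python3 - <<'E'
from h import *
np.set_printoptions(precision=4,suppress=True)
T=lambda x,y:cr(x,y,395,250); S=lambda x,y:cr(x-396,y,355,203)
T2=lambda x,y:cr(x,y,274,110); S2=lambda x,y:cr(x-396,y,220,185)
print("nose",tri(T(236,166),S(590,47)))
sc=[plane("top",T(*p),.03) for p in((100,109),(252,84),(280,237),(127,262))]
print("holder",np.mean(sc,0)); 
for i in range(4):
    d=sc[(i+1)%4]-sc[i];print(np.linalg.norm(d),np.degrees(np.arctan2(d[1],d[0])))
ss=[plane("side",S(*p),.03) for p in((529,154),(649,173),(626,231),(503,212))]
print("holder side",np.mean(ss,0)); 
for a,b in zip((0,1,2,3),(1,2,3,0)): d=ss[b]-ss[a];print(np.linalg.norm(d),np.degrees(np.arctan2(d[1],d[0])))
L,e=tri(T2(149,405),S2(710,197));print("lens",L,e)
P,e=tri(T2(200,52),S2(492,63));print("post",P,e)
for n,f,q in(("top",T2,(149,405)),("side",S2,(710,197))): print(plane(n,f(*q),L[2]))
print("post planes", [plane("side",S2(*p),.19) for p in((448,65),(490,42),(540,62),(492,84))])
print("base edge top", plane("top",T2(62,345),.012),plane("top",T2(100,355),.012),plane("top",T2(297,387),.012),plane("top",T2(328,152),.012))
E
```

```text
nose (array([ 0.4468, -0.238 ,  0.1002]), np.float64(0.0003682184136845221))
holder [ 0.4463 -0.2364  0.03  ]
0.056224539422909885 -80.85600623093694
0.05608588027816559 -170.8599398505509
0.05634388224354426 99.00423899942432
0.055948582623547724 9.018005542771677
holder side [ 0.4449 -0.2315  0.03  ]
0.05650063869682982 -171.94017361729175
0.058030584189608214 98.21504367930076
0.056038620201716946 8.999748323159396
0.05895296046428918 -81.33101420889955
lens [0.6432 0.0375 0.1567] 0.0004972243521361916
post [0.7532 0.0204 0.1843] 0.0007949884335496051
[0.643  0.0374 0.1567]
[0.6435 0.0375 0.1567]
post planes [array([0.7612, 0.0406, 0.19  ]), array([0.7584, 0.0138, 0.19  ]), array([0.7302, 0.021 , 0.19  ]), array([0.736 , 0.0478, 0.19  ])]
base edge top [0.6963 0.0745 0.012 ] [0.6926 0.0603 0.012 ] [ 0.6804 -0.0132  0.012 ] [ 0.7702 -0.0251  0.012 ]
```

The measurements agree with the text: nose z is 0.100 against an expected 0.102, and the holder centre (0.446,-0.236) is square at 9°. The lens is at (0.643,0.0375,0.157), and the stand's yaw is about -9°. Now I'll approach above the objective.

Request:
send_rows --moves '[[[35,-11,5],[0,0,0],85],[[70,-23,10],[0,0,0],85],[[105,-34,15],[0,0,0],85],[[140,-46,20],[0,0,0],85],[[175,-57,25],[0,0,0],85],[[210,-69,30],[0,0,0],85],[[245,-80,35],[0,0,0],85],[[280,-92,40],[0,0,0],85],[[313,-103,43],[0,0,0],85],[[313,-103,43],[0,0,0],85],[[313,-103,43],[0,0,0],85]]'

```text
clock: 1.02
eef_pos: [0.447, -0.2351, 0.2594]
tool_rot: [0.978, 0.208, -0.001, -0.001]
ft_force: [-0.2, -0.7, 0.5]
grip_width: 0.0852
```

```bash
cat >> h.py <<'E'
from scipy.spatial.transform import Rotation as Ro
def rel(pos,rot=None):
    from workcell import readout
    o=readout.get_obs();R=Ro.from_quat(o["tool_rot"])
    print("clk",o["clock"],"j",np.round(o["joint_pos"],3),"tcp",np.round(o["eef_pos"],4),"F",np.round(o["ft_force"],1),"M",np.round(o["ft_torque"],2),"w",o["grip_width"])
    print("tool",np.round(R.as_matrix(),3).tolist())
    print("shift mm",np.round(1000*R.inv().apply(np.array(pos)-o["eef_pos"]),1),"turn",np.round((R.inv()*rot).as_rotvec(),3) if rot is not None else "")
E
python3 -c "
from h import *
rel([.4467,-.237,.122])"
```

```text
clk 1.0167 j [-4.850e-01  2.770e-01 -6.500e-02  1.233e+00  1.000e-03  2.238e+00] tcp [ 0.447  -0.2351  0.2594] F [-0.2 -0.7  0.5] M [-0.06  0.01  0.01] w 0.0851645972963952
tool [[0.914, 0.407, -0.002], [0.407, -0.914, 0.002], [-0.001, -0.003, -1.0]]
shift mm [ -0.9   2.  137.4] turn
```

Request:
send_rows --moves '[[[-1,2,20],[0,0,0],85],[[-1,2,45],[0,0,0],85],[[-1,2,70],[0,0,0],85],[[-1,2,95],[0,0,0],85],[[-1,2,115],[0,0,0],85],[[-1,2,130],[0,0,0],85],[[-1,2,137],[0,0,0],85],[[-1,2,137],[0,0,0],85],[[-1,2,137],[0,0,0],85]]'

```text
clock: 1.77
eef_pos: [0.4462, -0.2377, 0.1227]
tool_rot: [0.978, 0.207, -0.001, -0.001]
ft_force: [0.8, 0.3, 0.1]
grip_width: 0.0848
```

```bash
python3 - <<'E'
from h import *
from workcell import camera
import cv2
rel([.4467,-.237,.122])
a=camera("top")[235:315,380:480,::-1];b=camera("side")[170:250,335:435,::-1]
cv2.imwrite("pics/g1.png",cv2.resize(np.hstack([a,b]),None,fx=4,fy=4,interpolation=cv2.INTER_CUBIC))
E
```

```text
clk 1.7667 j [-4.900e-01  4.090e-01 -2.660e-01  8.990e-01  1.000e-03  2.234e+00] tcp [ 0.4462 -0.2377  0.1227] F [0.8 0.3 0.1] M [-0.01 -0.    0.03] w 0.08476723953885909
tool [[0.914, 0.406, -0.003], [0.406, -0.914, 0.002], [-0.002, -0.003, -1.0]]
shift mm [ 0.8 -0.5  0.7] turn
```

View pics/g1.png

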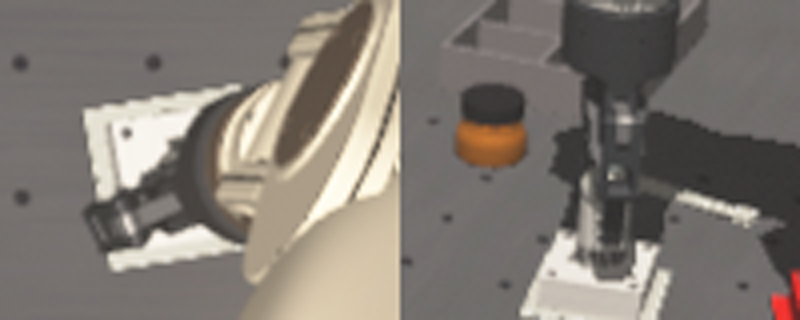

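The gripper straddles the objective, with the fingertips just above the holder in the side view at about crop (610,270). I'll close now.

Request:
send_rows --moves '[[[0,0,0],[0,0,0],60],[[0,0,0],[0,0,0],40],[[0,0,0],[0,0,0],25],[[0,0,0],[0,0,0],25],[[0,0,0],[0,0,0],25],[[0,0,0],[0,0,0],25],[[0,0,0],[0,0,0],25],[[0,0,0],[0,0,0],25]]'

```text
clock: 2.53
eef_pos: [0.4472, -0.2374, 0.1242]
tool_rot: [0.978, 0.208, 0.0, -0.001]
ft_force: [-2.3, 3.3, 5.6]
grip_width: 0.0331
```

```bash
python3 -c "
from h import *
rel([.4467,-.237,.122])"
```

```text
clk 2.5333 j [-4.890e-01  4.070e-01 -2.650e-01  9.000e-01  2.000e-03  2.234e+00] tcp [ 0.4472 -0.2374  0.1242] F [-2.3  3.3  5.6] M [ 0.55  0.3  -0.02] w 0.0330968719328802
tool [[0.914, 0.406, -0.0], [0.406, -0.914, 0.002], [0.001, -0.002, -1.0]]
shift mm [-0.3 -0.6  2.2] turn
```

The grip measures 33 mm, which fits the 34 mm barrel. Now the anticlockwise turn, negative about tool z.

Request:
send_rows --moves '[[[0,0,0],[0,0,-0.07],25],[[0,0,0],[0,0,-0.14],25],[[0,0,0],[0,0,-0.21],25],[[0,0,0],[0,0,-0.28],25],[[0,0,0],[0,0,-0.35],25],[[0,0,0],[0,0,-0.42],25],[[0,0,0],[0,0,-0.49],25],[[0,0,0],[0,0,-0.56],25],[[0,0,0],[0,0,-0.63],25],[[0,0,0],[0,0,-0.7],25],[[0,0,0],[0,0,-0.75],25],[[0,0,0],[0,0,-0.75],25]]'

```text
clock: 3.53
eef_pos: [0.4463, -0.2371, 0.1241]
tool_rot: [0.834, 0.552, -0.0, -0.002]
ft_force: [-3.3, 2.0, 5.6]
grip_width: 0.0329
```

```bash
python3 -c "
from h import *
rel([.4467,-.237,.122])"
```

```text
clk 3.5333 j [-4.890e-01  4.060e-01 -2.650e-01  9.020e-01  1.000e-03  1.484e+00] tcp [ 0.4463 -0.2371  0.1241] F [-3.3  2.   5.6] M [0.4  0.62 0.  ] w 0.03286950953653147
tool [[0.391, 0.92, -0.002], [0.92, -0.391, 0.002], [0.001, -0.003, -1.0]]
shift mm [0.2 0.3 2.1] turn
```

Request:
send_rows --moves '[[[0,0,0],[0,0,-0.05],25],[[0,0,0],[0,0,-0.1],25],[[0,0,0],[0,0,-0.15],25],[[0,0,0],[0,0,-0.15],25]]'

```text
clock: 3.87
eef_pos: [0.4458, -0.2363, 0.1241]
tool_rot: [0.79, 0.613, 0.0, -0.003]
ft_force: [-2.0, 4.1, 4.8]
grip_width: 0.0329
```

```bash
python3 -c "
from h import *
rel([.4467,-.237,.122])"
```

```text
clk 3.8667 j [-0.489  0.406 -0.266  0.903  0.002  1.334] tcp [ 0.4458 -0.2363  0.1241] F [-2.   4.1  4.8] M [ 0.81  0.61 -0.28] w 0.03294202360242416
tool [[0.249, 0.968, -0.003], [0.968, -0.249, 0.004], [0.003, -0.004, -1.0]]
shift mm [-0.5  1.1  2.1] turn
```

Request:
send_rows --moves '[[[0,0,0],[0,0,-0.04],25],[[0,0,0],[0,0,-0.08],25],[[0,0,0],[0,0,-0.1],25],[[0,0,0],[0,0,-0.1],25]]'

```text
clock: 4.2
eef_pos: [0.4454, -0.2356, 0.1241]
tool_rot: [0.759, 0.651, 0.001, -0.004]
ft_force: [-3.2, 4.3, 5.8]
grip_width: 0.033
```

```bash
python3 -c "
from h import *
rel([.4467,-.237,.122])"
```

```text
clk 4.2 j [-0.488  0.406 -0.267  0.905  0.004  1.236] tcp [ 0.4454 -0.2356  0.1241] F [-3.2  4.3  5.8] M [ 1.04  0.44 -0.89] w 0.032957096443216795
tool [[0.153, 0.988, -0.004], [0.988, -0.153, 0.006], [0.006, -0.004, -1.0]]
shift mm [-1.2  1.5  2.1] turn
```

Request:
send_rows --moves '[[[0,0,0],[0,0,-0.04],25],[[0,0,0],[0,0,-0.08],25],[[0,0,0],[0,0,-0.08],25]]'

```text
clock: 4.45
eef_pos: [0.4452, -0.2358, 0.1241]
tool_rot: [0.733, 0.68, 0.001, -0.003]
ft_force: [-0.9, 0.9, 2.6]
grip_width: 0.0328
```

```bash
python3 - <<'E'
from h import *
from workcell import camera
import cv2
rel([.4467,-.237,.122])
b=camera("side")[200:250,355:421,::-1]
cv2.imwrite("pics/g2.png",cv2.resize(b,None,fx=10,fy=10,interpolation=cv2.INTER_CUBIC))
E
```

```text
clk 4.45 j [-0.489  0.406 -0.267  0.905  0.003  1.157] tcp [ 0.4452 -0.2358  0.1241] F [-0.9  0.9  2.6] M [ 0.24  0.45 -0.72] w 0.032750204313232514
tool [[0.075, 0.997, -0.004], [0.997, -0.075, 0.006], [0.005, -0.004, -1.0]]
shift mm [-1.   1.6  2.1] turn
```

View pics/g2.png

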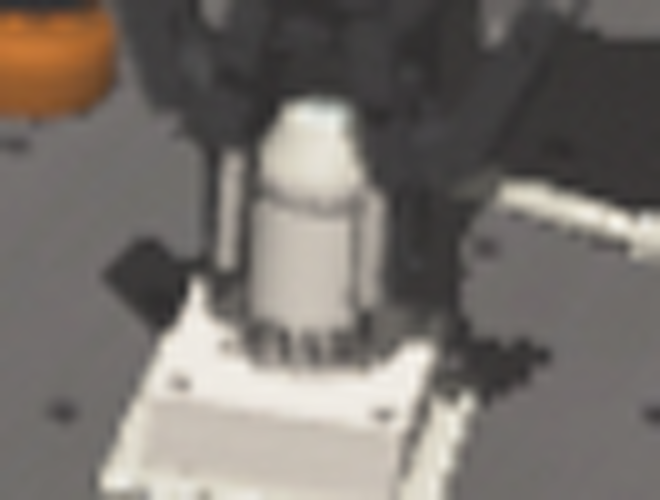

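The moment levelled off at about -0.8 Nm and the pads are slipping, so the objective is at its stop. It is still seated and gripped in the picture. I'll try a gentle lift and watch the force.

Request:
send_rows --moves '[[[0,0,0],[0,0,0.02],25],[[0,0,-2],[0,0,0.02],25],[[0,0,-4],[0,0,0.02],25],[[0,0,-4],[0,0,0.02],25]]'

```text
clock: 4.83
eef_pos: [0.4452, -0.2359, 0.1269]
tool_rot: [0.74, 0.672, 0.0, -0.004]
ft_force: [1.4, -1.7, -10.7]
grip_width: 0.0329
```

```bash
python3 -c "
from h import *
rel([.4467,-.237,.122])"
```

```text
clk 4.8333 j [-0.489  0.403 -0.262  0.913  0.003  1.179] tcp [ 0.4452 -0.2359  0.1269] F [  1.4  -1.7 -10.7] M [-0.24 -0.64 -0.37] w 0.03293518649916163
tool [[0.096, 0.995, -0.005], [0.995, -0.096, 0.006], [0.005, -0.006, -1.0]]
shift mm [-0.9  1.7  4.9] turn
```

Request:
send_rows --moves '[[[0,0,0],[0,0,0.03],25],[[0,0,-2],[0,0,0.03],25],[[0,0,-4],[0,0,0.03],25],[[0,0,-6],[0,0,0.03],25],[[0,0,-6],[0,0,0.03],25]]'

```text
clock: 5.25
eef_pos: [0.4456, -0.2362, 0.134]
tool_rot: [0.75, 0.661, 0.0, -0.003]
ft_force: [-0.1, -0.7, -2.4]
grip_width: 0.0325
```

```bash
python3 - <<'E'
from h import *
from workcell import camera
import cv2
rel([.4467,-.237,.122])
b=camera("side")[200:250,355:421,::-1]
cv2.imwrite("pics/g3.png",cv2.resize(b,None,fx=10,fy=10,interpolation=cv2.INTER_CUBIC))
E
```

```text
clk 5.25 j [-0.489  0.394 -0.254  0.929  0.003  1.208] tcp [ 0.4456 -0.2362  0.134 ] F [-0.1 -0.7 -2.4] M [-0.   -0.07 -0.  ] w 0.03246876426726836
tool [[0.125, 0.992, -0.004], [0.992, -0.125, 0.005], [0.005, -0.005, -1.0]]
shift mm [-0.7  1.3 12. ] turn
```

View pics/g3.png

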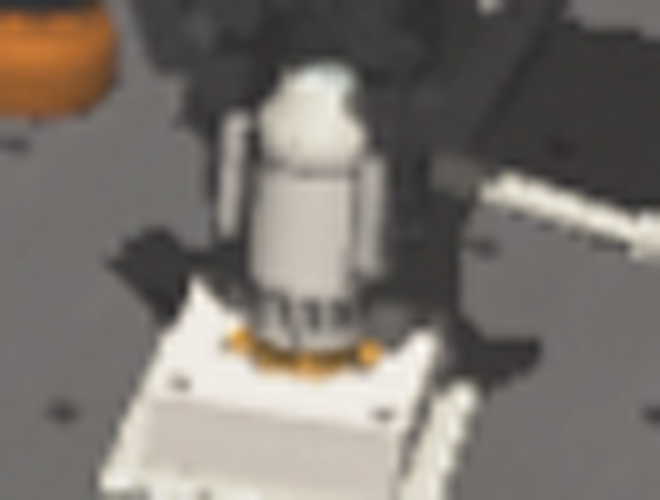

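The brass mount and lugs are coming out of the holder, at about crop (305,355), with only the weight of about 2.4 N on the wrist. I'll lift clear.

Request:
send_rows --moves '[[[0,0,-10],[0,0,0],25],[[0,0,-25],[0,0,0],25],[[0,0,-45],[0,0,0],25],[[0,0,-70],[0,0,0],25],[[0,0,-95],[0,0,0],25],[[0,0,-120],[0,0,0],25],[[0,0,-145],[0,0,0],25],[[0,0,-170],[0,0,0],25],[[0,0,-195],[0,0,0],25],[[0,0,-215],[0,0,0],25],[[0,0,-215],[0,0,0],25]]'

```text
clock: 6.22
eef_pos: [0.4475, -0.2379, 0.3536]
tool_rot: [0.75, 0.661, 0.002, 0.001]
ft_force: [1.5, 0.0, -2.1]
grip_width: 0.0328
```

```bash
cat >> h.py <<'E'
a=np.radians(-9);L=np.array([.6432,.0375,.1567])
Z=np.array([-np.sin(np.radians(35))*np.cos(a),-np.sin(np.radians(35))*np.sin(a),np.cos(np.radians(35))])
def goal(out):  # target tcp and rotation, spin nearest to present
    from workcell import readout
    o=readout.get_obs();M=Ro.from_quat(o["tool_rot"]).as_matrix()
    v=np.cross(M[:,2],-Z);v*=np.arcsin(min(1,np.linalg.norm(v)))/np.linalg.norm(v)
    R=Ro.from_rotvec(v)*Ro.from_matrix(M);return L+out*Z,R
E
python3 -c "
from h import *
rel(*goal(.164+.06)); rel(*goal(.164))"
```

```text
clk 6.2167 j [-0.49   0.237  0.129  1.46   0.003  1.206] tcp [ 0.4475 -0.2379  0.3536] F [ 1.5  0.  -2.1] M [-0.04 -0.06  0.03] w 0.03277791322433698
tool [[0.125, 0.992, 0.004], [0.992, -0.125, 0.001], [0.002, 0.003, -1.0]]
shift mm [301.8  31.2  14. ] turn [-0.607 -0.021  0.   ]
clk 6.2167 j [-0.49   0.237  0.129  1.46   0.003  1.206] tcp [ 0.4475 -0.2379  0.3536] F [ 1.5  0.  -2.1] M [-0.04 -0.06  0.03] w 0.03277791322433698
tool [[0.125, 0.992, 0.004], [0.992, -0.125, 0.001], [0.002, 0.003, -1.0]]
shift mm [300.6  65.4  63.3] turn [-0.607 -0.021  0.   ]
```

Request:
send_rows --moves '[[[28,3,1],[-0.05,0,0],25],[[56,6,3],[-0.11,0,0],25],[[84,9,4],[-0.17,-0.01,0],25],[[112,12,5],[-0.23,-0.01,0],25],[[140,14,6],[-0.29,-0.01,0],25],[[170,17,8],[-0.35,-0.01,0],25],[[200,20,9],[-0.41,-0.01,0],25],[[230,24,11],[-0.47,-0.02,0],25],[[260,27,12],[-0.53,-0.02,0],25],[[285,30,13],[-0.58,-0.02,0],25],[[302,31,14],[-0.607,-0.021,0],25],[[302,31,14],[-0.607,-0.021,0],25]]'

```text
clock: 7.22
eef_pos: [0.5143, 0.0607, 0.3372]
tool_rot: [0.714, 0.633, 0.191, 0.23]
ft_force: [-0.1, -0.1, -2.4]
grip_width: 0.0329
```

```bash
python3 - <<'E'
from h import *
from workcell import camera
import cv2
rel(*goal(.164))
out=[]
for n,(x,y) in(("top",(265,140)),("side",(215,140))):
    im=camera(n)[:,:,::-1].copy();cv2.imwrite(f"pics/raw_{n}.png",im)
    c=im[y:y+100,x:x+80];out.append(cv2.resize(c,None,fx=5,fy=5,interpolation=cv2.INTER_CUBIC))
    k=C[n];pr=lambda X:(lambda q:((q[0]/q[2]*k["fx"]+k["cx"]-x+.5)*5,(q[1]/q[2]*k["fy"]+k["cy"]-y+.5)*5))(np.array(k["R"])@X+np.array(k["t"]))
    for s in(-.09,-.045,0,.06,.12,.162,.204): cv2.circle(out[-1],tuple(int(v) for v in pr(L+s*Z)),2,(0,255,255),-1)
cv2.imwrite("pics/f1.png",np.hstack(out))
E
```

```text
clk 7.2167 j [ 0.207 -0.071 -0.406  0.66  -0.202  1.838] tcp [0.5143 0.0607 0.3372] F [-0.1 -0.1 -2.4] M [0.11 0.81 0.03] w 0.032858712698227134
tool [[0.126, 0.816, 0.564], [0.992, -0.093, -0.087], [-0.019, 0.57, -0.821]]
shift mm [-3.   3.9 59. ] turn [-0.004 -0.003  0.   ]
```

View pics/f1.png

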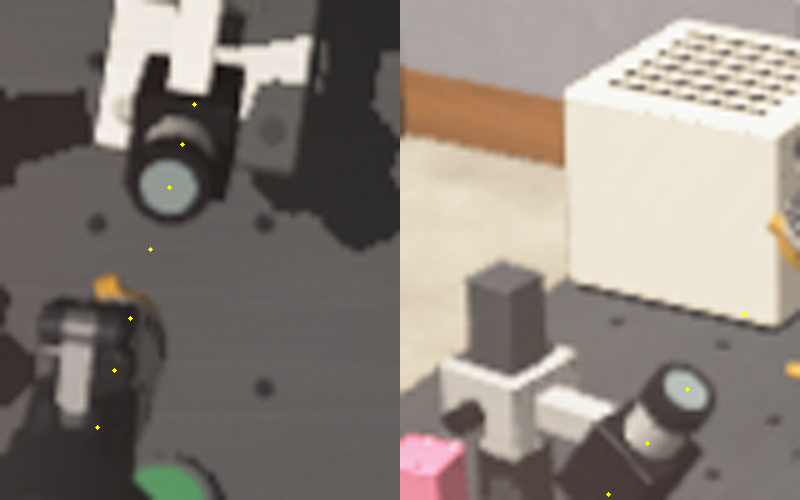

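The projected line of sight runs along the camera head in both views, so the -9° yaw holds. The objective is lined up above it, with the brass rear at top crop (130,290). Moving in.

Request:
send_rows --moves '[[[-1,1,6],[0,0,0],25],[[-1,2,15],[0,0,0],25],[[-2,3,26],[0,0,0],25],[[-3,4,38],[0,0,0],25],[[-3,4,49],[0,0,0],25],[[-3,4,56],[0,0,0],25],[[-3,4,59],[0,0,0],25],[[-3,4,59],[0,0,0],25],[[-3,4,59],[0,0,0],25]]'

```text
clock: 8.07
eef_pos: [0.551, 0.0491, 0.292]
tool_rot: [0.715, 0.632, 0.19, 0.231]
ft_force: [0.6, 0.1, -1.8]
grip_width: 0.0328
```

```bash
python3 - <<'E'
from h import *
from workcell import camera
import cv2
rel(*goal(.164))
out=[]
for n,(x,y) in(("top",(265,140)),("side",(240,140))):
    im=camera(n)[:,:,::-1].copy();cv2.imwrite(f"pics/raw2_{n}.png",im)
    c=im[y:y+100,x:x+80];out.append(cv2.resize(c,None,fx=5,fy=5,interpolation=cv2.INTER_CUBIC))
    k=C[n];pr=lambda X:(lambda q:((q[0]/q[2]*k["fx"]+k["cx"]-x+.5)*5,(q[1]/q[2]*k["fy"]+k["cy"]-y+.5)*5))(np.array(k["R"])@X+np.array(k["t"]))
    for s in(0,.06,.144): cv2.circle(out[-1],tuple(int(v) for v in pr(L+s*Z)),2,(0,255,255),-1)
cv2.imwrite("pics/f2.png",np.hstack(out))
E
```

```text
clk 8.0667 j [ 0.165  0.035 -0.427  0.527 -0.182  1.805] tcp [0.551  0.0491 0.292 ] F [ 0.6  0.1 -1.8] M [0.1  0.79 0.05] w 0.032812406838983864
tool [[0.13, 0.816, 0.563], [0.991, -0.096, -0.09], [-0.02, 0.57, -0.822]]
shift mm [ 3.  -1.4  0.1] turn [-0.005  0.001  0.   ]
```

View pics/f2.png

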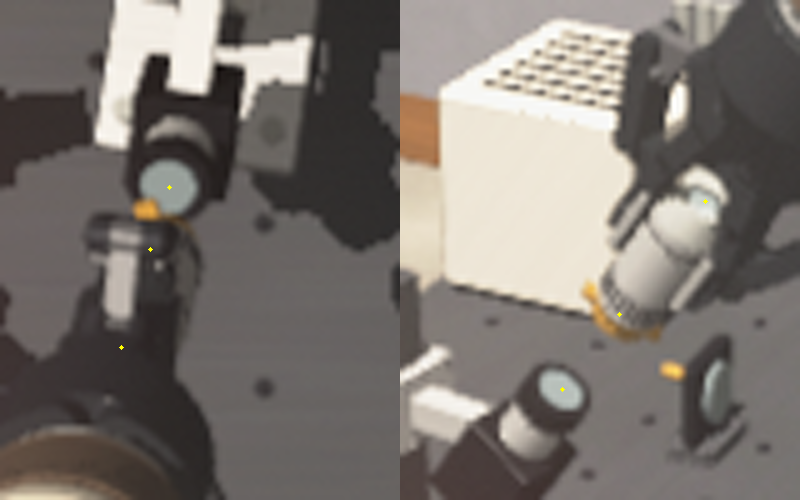

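Both views match the prediction. In the side view the nose is at (706,205) against a predicted (705,201), and the rear lug midpoint is at (623,311) against (619,314). The readout and the top view both say the tool is about 2 to 3 mm off along tool x. I'll trim that and settle.

Request:
send_rows --moves '[[[1,0,0],[0,0,0],25],[[2,-1,0],[0,0,0],25],[[2,-1,0],[0,0,0],25],[[2,-1,0],[0,0,0],25],[[2,-1,0],[0,0,0],25],[[2,-1,0],[0,0,0],25],[[2,-1,0],[0,0,0],25]]'

```text
clock: 8.75
eef_pos: [0.5505, 0.0516, 0.2922]
tool_rot: [0.715, 0.632, 0.19, 0.231]
ft_force: [-1.0, 0.4, -2.0]
grip_width: 0.0329
```

```bash
python3 - <<'E'
from h import *
from workcell import readout,order
rel(*goal(.164))
o=readout.get_obs();p=o["eef_pos"]+Ro.from_quat(o["tool_rot"]).apply([0,0,.104])-L
print("rear est: along",p@Z,"off",np.linalg.norm(p-(p@Z)*Z))
if abs(p@Z-.06)<.006 and np.linalg.norm(p-(p@Z)*Z)<.006: print(order.job_done())
E
```

```text
clk 8.75 j [ 0.17   0.034 -0.428  0.526 -0.185  1.809] tcp [0.5505 0.0516 0.2922] F [-1.   0.4 -2. ] M [0.16 0.8  0.07] w 0.03287566336023735
tool [[0.13, 0.816, 0.564], [0.991, -0.095, -0.09], [-0.02, 0.571, -0.821]]
shift mm [ 0.6 -0.9  0.8] turn [-0.003  0.    -0.   ]
rear est: along 0.060777910218764275 off 0.0008928723873102939
the job is handed in; nothing more can be done
None
```

I turned the taller objective anticlockwise to its stop, lifted it out and carried it to the inspection camera. I handed the job in at 8.75 s with the objective held still in front of the lens; `job_done()` gave no verdict.

- **Unlocking:** the moment rose about 0.9 rad into the turn and levelled off at about 0.8 Nm, and the pads slipped slightly from there. The first 3 mm of lift pulled about 11 N. After I eased the turn back, it came out with only its own weight (about 2.4 N).
- **Final position:** from the tool pose, the rear face is about 60.8 mm from the lens, 1 mm off its line of sight, with a tilt error below 0.01 rad. This assumes the objective did not shift in the grip.
- **Last picture check:** taken before the final 2 mm trim, both views agreed with this to within 2 to 3 mm. I took no picture after the trim.
- **Less certain:** the camera's yaw came from rather scattered edge measurements (-5° to -16°). I used -9°, which lined up with the camera head in the pictures.
- **Contact:** no unexpected forces appeared, and I saw nothing else moved in the pictures. I did not measure the other objects again.

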